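# Put away the pile of blood-sampling supplies

## Robot

A 7-joint arm with a two-finger parallel gripper is mounted at the origin on the work surface. World frame = base frame: x ahead of the robot, y to its left, z up, the work surface at z = 0. Lengths are in m, angles in rad, forces in N, time in s.
With the tool pointing down it reaches from about 0.425 to 0.875 m from the base axis. Payload 8.4 kg.
Tool frame: the origin (TCP) lies at the very end of the fingers, on their centre line; the grasp point (between the pads) lies 19 mm behind it (bot.hold_point_z is the distance from the TCP to the grasp point, in m); z points along the fingers, y is the line along which they close (so a half turn about z gives the same grasp; the last joint's range is limited). The gripper opens to 85 mm and grips with 20 to 120 N. Pads are 22 mm wide; open, the fingers measure 114 mm over their backs; the gripper's body (76 mm by 85 mm) begins 54 mm behind the grasp point. The pads swing forward as they close: fully open they stand 13 mm farther back than shut.
Start: joints at [-1.42, 0.333, 0.04, 1.465, -0.013, 1.343, -0.059], TCP at [0.161, 0.63, 0.231] pointing down, gripper open.
Joint ranges: [-2.58, 2.58], [-0.38, 2.09], [-1.3, 1.39], [0.25, 2.4], [-1.5, 4.64], [0.08, 2.09], [-2.65, 2.65]. Speed limits (rad/s): [2.22, 2.22, 2.79, 2.79, 3.14, 3.14, 3.14].

## Interface

Orientations are given as a unit quaternion [w, x, y, z].
In Python, from bench import bot gives the robot as it stands.
- The arm moves only by the tool send_rows, never from a script. Its argument "steps" is a list of rows, each a list of 5 numbers: the opening, from 0 (shut) to 1 (fully open), then the shift along the tool's x, y, z normalised to -1 to 1, where 1 is 0.03 m, then the turn about the tool's z normalised to -1 to 1, where 1 is 0.1 rad. A call has 1 to 10 rows; each row shifts and turns the commanded pose from where the row before left it, along the tool's axes as they then stand; what a row does not reach is not made up. A row lasts 1/8 s, in which the tool goes at most 62.5 mm and 10.7 degrees, less where a joint would pass 70% of its speed; a pose out of reach is approached as far as the arm can. A call with a number of a shift or a turn outside -1 to 1 is refused whole. A call with a gripper value outside its range is refused whole. The fingers move at their own pace and stop on an object; "grip_force" is the grip in N (left out, the last holds). Time passes only in rows, so rows that do not move let the fingers close. It gives the time, the measured TCP pose, the force, the opening and the grip force at its end, in the units of the state.
- bot.get_state(): the state, without advancing time (a new reading comes with each control period).
- bot.grab_frame(name): name is "scene" or "top" or "wrist"; returns a dict with "pixels" (384x512x3 uint8, blue, green, red), "z_map" (384x512 float32, m along the optical axis (not along the pixel's ray), 0 where there is no reading), "fov_y" (degrees; the focal length in pixels is half the picture's height over the tangent of half this angle, whatever the lens; pixels are square), "cx", "cy" (the principal point, pixels), "eye" and "attitude" of the camera in the world. Camera axes: x right, y down, z forward; pixel columns grow to the right and rows downward; lengths in m; the calibration is good to about 2 mm. A picture is of the moment at which its call begins.
- bot.finish_job(): hands the job in; it is judged then, once.
The state is a dict: "time_s": time; "joints": joint angles; "qvel": joint speeds; "effort": joint torques, N m; "position": TCP position; "tool_rot": TCP orientation; "wrist_force": force on the tool from outside, world axes, zero at the start; "moment": the same for the moment, N m; "finger_gap": finger opening in m; "grasp_force": force on a finger pad.
Only numpy, scipy, OpenCV 4.12 (cv2) and the standard library are available. Lean on these libraries where they do the work, as an engineer would, in place of code of your own. Each camera call takes 0.05 s, during which the arm holds its last target. There are 200 camera calls.

## Task

Take the pile of supplies on the sampling table apart from the top down and put each thing straight away in its own place: first the tape roll over the post of its stand, then the box of slides in the small tray, then the carton in the middle-sized tray, and last the empty tube rack in the long tray, each centred and lying flat on the base or floor. The slides are glass, so keep their box level and set it down gently, and leave the wash bottle and the full sample rack alone.

Things in the scene. Friction and masses are not known exactly. Their poses are not given: they have to be found in the camera images.
- tape_roll: roll of white paper tape lying flat, a ring: outer diameter 44 mm, hole 28 mm, 25 mm high; 40 g. Origin: centre of its underside; z is the roll's axis. At the start it is the top thing of the stack, lying on the slide box
- slide_box: closed black plastic box of glass microscope slides, 80 mm (x) x 34 mm (y) x 32 mm high, a grey seam round it; about 180 g. Origin: centre of its underside; z up. At the start it lies on the carton
- carton: closed brown cardboard carton with a white paper strip along it, 96 mm (x) x 58 mm (y) x 45 mm high, firm; about 150 g. Origin: centre of its underside; z up. At the start it lies on the tube rack
- rack: empty white foam tube rack, a solid block 170 mm (x) x 60 mm (y) x 40 mm high, dotted with grey tube holes on top; about 160 g. Origin: centre of its underside; z up. At the start it stands on the table at the bottom of the stack
- tape_stand: fixed stand for the tape roll: grey round base 68 mm in diameter and 6 mm thick with an upright steel post at its centre, 12 mm in diameter, top of the post 42 mm above the table. Origin: centre of its underside; z up
- slide_tray: place of the slide box: fixed open aluminium tray, the smallest of three: 98 x 52 mm inside (long side along its x), 106 x 60 mm outside; walls 4 mm thick, 12 mm high over all, floor 4 mm thick, so the floor's upper face is at 4 mm and the rim at 12 mm above the table. Origin: centre of its underside, on the table; z up
- carton_tray: place of the carton: fixed open aluminium tray, the middle-sized of three, the least elongated: 114 x 76 mm inside (long side along its x), 122 x 84 mm outside; walls 4 mm thick, 12 mm high over all, floor 4 mm thick, so the floor's upper face is at 4 mm and the rim at 12 mm above the table. Origin: centre of its underside, on the table; z up
- rack_tray: place of the empty tube rack: fixed open aluminium tray, the longest of three: 188 x 78 mm inside (long side along its x), 196 x 86 mm outside; walls 4 mm thick, 12 mm high over all, floor 4 mm thick, so the floor's upper face is at 4 mm and the rim at 12 mm above the table. Origin: centre of its underside, on the table; z up
- wash_bottle: bystander: loose clear plastic wash bottle, diameter 64 mm, 153 mm high over the cap with a thin bent spout to 195 mm, beyond the work as seen from the robot; leave it alone. Origin: centre of its underside
- sample_rack: bystander: loose white rack full of green-capped sample tubes, 136 mm (x) x 73 mm (y), 90 mm high over the caps, at the left edge of the work; leave it alone. Origin: centre of its underside
Mind the look-alikes: they are no part of the job. There is more than one size of the slide_box; the job needs the middle-sized.

How it is judged:
On the way, in this order (a step that is already met when the one before it is completed fails the run):
1. The tape roll is threaded over the post of its stand and sits on the base (horizontal distance between tape_roll and tape_stand below 0.012 m and z of tape_roll in the frame of tape_stand between 0.003 and 0.01 m and angle between tape_roll's own z axis and vertical below 0.08 rad), for 0.2 s.
2. The slide box lies flat in the small tray (horizontal distance between slide_box and slide_tray below 0.014 m and z of slide_box in the frame of slide_tray between 0.001 and 0.008 m and angle between slide_box's own z axis and vertical below 0.08 rad), for 0.2 s.
3. The carton lies flat in the middle-sized tray (horizontal distance between carton and carton_tray below 0.014 m and z of carton in the frame of carton_tray between 0.001 and 0.008 m and angle between carton's own z axis and vertical below 0.08 rad), for 0.2 s.
4. The tube rack stands flat in the long tray (horizontal distance between rack and rack_tray below 0.014 m and z of rack in the frame of rack_tray between 0.001 and 0.008 m and angle between rack's own z axis and vertical below 0.08 rad), for 0.2 s.
At the end, for the whole second after the job is handed in: Tape roll on its stand (axis within 12 mm of the post, underside within 10 mm of the stand's); slide box, carton and tube rack in the small, middle and long tray (centres within 14 mm, underside within 8 mm of the tray's); each level within 0.08 rad and at rest (below 20 mm/s) (all of step 1 and all of step 2 and all of step 3 and all of step 4 and linear speed of each of tape_roll, slide_box, carton, rack below 0.02 m/s); the robot touches nothing.
It fails at once if the slide box is tipped over (tilted more than 0.5 rad) (angle between slide_box's own z axis and vertical above 0.5 rad).
It fails at once if the slide box is dropped or banged into its tray (faster than 0.5 m/s within 30 mm of it) (linear speed of slide_box above 0.5 m/s and horizontal distance between slide_box and slide_tray below 0.05 m and z of slide_box in the frame of slide_tray below 0.034 m).
It fails at once if the wash bottle is shifted by more than 25 mm or tilted by more than 0.3 rad (distance of wash_bottle from where it was at the start of the episode above 0.025 m or angle between wash_bottle's own z axis and vertical above 0.3 rad).
It fails at once if the rack of sample tubes is shifted by more than 25 mm or tilted by more than 0.3 rad (distance of sample_rack from where it was at the start of the episode above 0.025 m or angle between sample_rack's own z axis and vertical above 0.3 rad).
It also fails if it takes over 126 s, if anything falls off the work surface, if the arm or the gripper's body presses on something with over 40 N, if the wrist force passes 120 N, or if a joint passes its speed limit or range.

## Working session

There is one attempt and no reset: what is moved stays moved. The work goes in short steps, Python scripts to look and compute and a tool call to move; the robot and the scene stay as the last step left them, time stands still between calls to the robot, and variables do not carry over. Pictures are saved under pics/ and viewed, at most 14 in all, crops included, and the job is handed in when it is done.

Besides the shell and the picture viewer there is one more tool, called after "Request:" as name(argument=value, ...) on one line, values as JSON. send_rows: Moves the arm, as the interface text tells. Scaled input: -1 to 1 covers 0.03 m each way for a shift and 0.1 rad each way for a turn. Its arguments: {"type":"object","properties":{"steps":{"type":"array"},"grip_force":{"type":"number"}},"required":["steps"]}

```bash
mkdir -p pics; ls
cat > h.py <<'E'
import numpy as np, cv2
from bench import bot
from scipy.spatial.transform import Rotation as R
def rot(a):
    a=np.array(a,float)
    return a if a.shape==(3,3) else R.from_quat(a[[1,2,3,0]]).as_matrix()
def grab(n): 
    f=bot.grab_frame(n); f['R']=rot(f['attitude']); f['f']=192/np.tan(np.radians(f['fov_y'])/2); return f
def cloud(f):
    v,u=np.mgrid[0:384,0:512]; z=f['z_map']
    p=np.stack([(u-f['cx'])/f['f']*z,(v-f['cy'])/f['f']*z,z],-1)
    return p@f['R'].T+np.array(f['eye'])
def ray(f,u,v,h):
    d=f['R']@np.array([(u-f['cx'])/f['f'],(v-f['cy'])/f['f'],1]); e=np.array(f['eye'])
    return e+d*(h-e[2])/d[2]
E
python3 - <<'E'
from h import *
s=bot.get_state(); print(s['position'],s['tool_rot'],bot.hold_point_z)
for n in ['top','scene']:
    f=grab(n); print(n,f['eye'],f['attitude'],f['fov_y'],f['cx'],f['cy'],(f['z_map']>0).mean())
    cv2.imwrite(f'pics/{n}0.png',cv2.resize(f['pixels'],(800,600),interpolation=cv2.INTER_CUBIC))
    np.savez(f'{n}0.npz',**f)
E
```

```text
pics
[0.16059131 0.62936142 0.23040697] [-7.13894830e-05  1.24611639e-01  9.92205245e-01 -8.27869602e-04] 0.0187
top [0.33638708 0.09827403 1.38428958] [-0.07691895  0.7558738  -0.6465045   0.06906662] 44.548451477364615 255.0414100103881 197.77684347070783 0.9961649576822916
scene [1.09809333 0.58867433 1.11499708] [-0.11827027  0.38892575  0.87122442 -0.27516708] 47.09996462061789 254.15661156749326 187.8178042991076 0.99627685546875
```

View pics/top0.png

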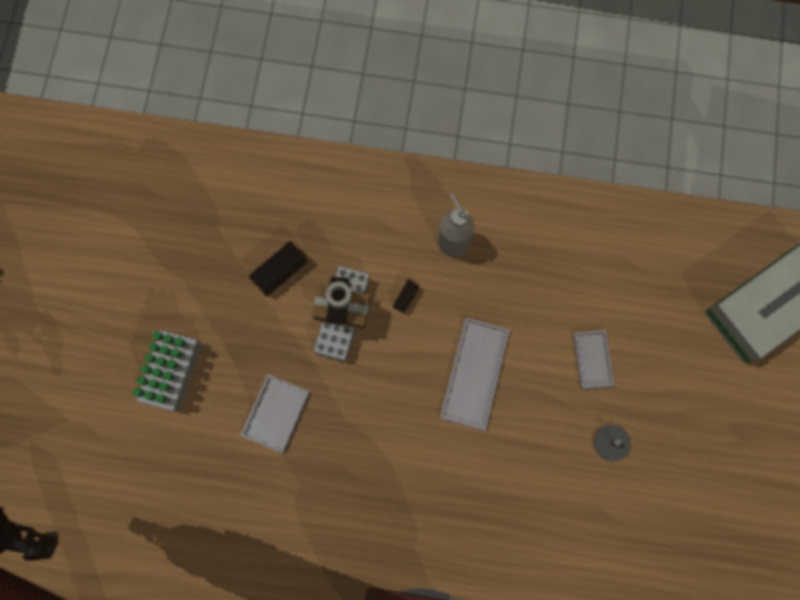

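View pics/scene0.png

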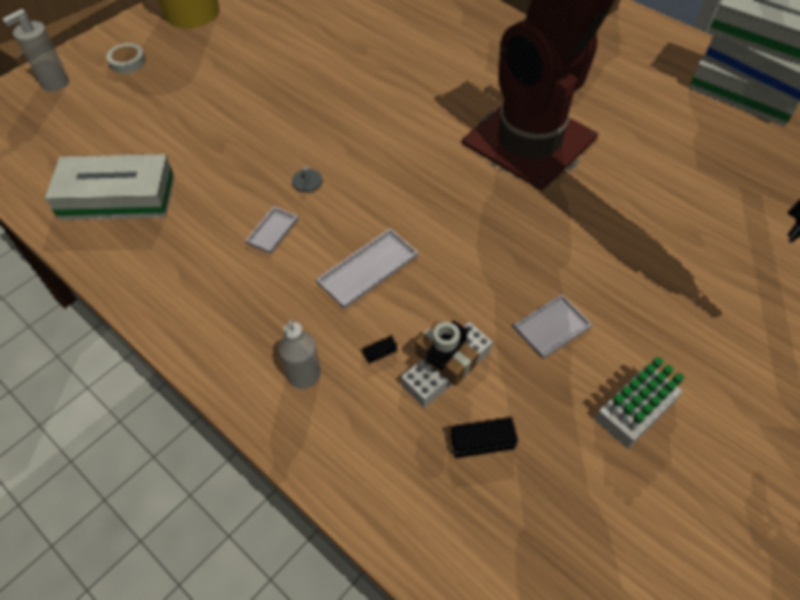

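The top view shows the stack at about (340,310): tape ring (339,293), black box crosswise to the carton, then carton and white rack. Three trays are visible: small (594,359), middle (276,413) and long (475,374). The stand is at (612,442), the bottle at (456,235) and the sample rack at (165,370). Three boxes could be the slide box: large at (278,268), small at (406,296), and the one in the stack under the tape at (340,300). The last fits, because it is middle-sized and lies under the tape on the carton. I'll confirm it in a crop.

Run:
```python
from h import *
def load(n):
    d=np.load(f'{n}0.npz'); return {k:d[k] for k in d}
T=load('top');S=load('scene')
a=cv2.resize(T['pixels'][140:250,140:290],(600,440),interpolation=cv2.INTER_CUBIC)
cv2.imwrite('pics/crop1.png',cv2.convertScaleAbs(a,alpha=1.8))
for n,f in (('top',T),('scene',S)):
    P=cloud(f); f['P']=P
    x,y,z=P[...,0],P[...,1],P[...,2]
    m=(x>0.3)&(x<0.95)&(y>-0.4)&(y<0.5)
    print(n,'table z',np.median(z[m]))
    # tall things
    k=((z>0.016)&m&(z<0.25)).astype(np.uint8)
    nn,l,st,c=cv2.connectedComponentsWithStats(k)
    for i in range(1,nn):
        if st[i,4]>25:
            q=P[l==i]; r=cv2.minAreaRect(q[:,:2].astype(np.float32))
            print('obj px',c[i].round(),st[i,4],'z max',np.percentile(q[:,2],[50,95]).round(3),'rect',np.round(r[0],3),np.round(r[1],3),round(r[2],1))
    # stack levels
    sx=(k>0)&(abs(y-0.19)<0.12)&(abs(x-0.63)<0.15)
    h,e=np.histogram(z[sx],bins=np.arange(0,0.16,0.005)); print(h)
    # trays: bright low-saturation
    hsv=cv2.cvtColor(f['pixels'],cv2.COLOR_BGR2HSV)
    g=((hsv[...,1]<70)&m&(z<0.03)&(hsv[...,2]>60)).astype(np.uint8)
    nn,l,st,c=cv2.connectedComponentsWithStats(g)
    for i in range(1,nn):
        if st[i,4]>120:
            cs=np.argwhere(l==i)[:,::-1].astype(np.float32)
            w=np.array([ray(f,u,v,0.010)[:2] for u,v in cv2.convexHull(cs).reshape(-1,2)],np.float32)
            r=cv2.minAreaRect(w); q=P[l==i]
            print('tray px',c[i].round(),st[i,4],np.round(r[0],4),np.round(r[1],3),round(r[2],1),'z',np.percentile(q[:,2],[5,50,95]).round(4))
```

```text
top table z 0.00034900209266985893
obj px [292. 147.] 563 z max [0.111 0.167] rect [0.772 0.053] [0.063 0.057] 73.4
obj px [178. 171.] 601 z max [0.041 0.046] rect [0.664 0.376] [0.047 0.106] 51.0
obj px [218. 199.] 1542 z max [0.081 0.14 ] rect [0.596 0.239] [0.097 0.172] 86.1
obj px [260. 188.] 182 z max [0.024 0.029] rect [0.651 0.126] [0.026 0.061] 69.9
obj px [125. 223.] 34 z max [0.03  0.043] rect [0.485 0.498] [0.004 0.032] 89.9
[  0   0   0  29 114  73  44 337 260  23  12  13  11  10  10  26 206 173
  20  15  14  21  62 149  33  12  13  41  80   5   0]
tray px [304. 239.] 2033 [ 0.5239 -0.0246] [0.09  0.199] 83.7 z [-0.0011  0.0044  0.0126]
tray px [380. 230.] 774 [ 0.5852 -0.2425] [0.109 0.063] 14.5 z [-0.0006  0.0045  0.0133]
tray px [176. 264.] 1314 [0.3921 0.3335] [0.089 0.125] 76.9 z [-0.0014  0.0042  0.0128]
tray px [391. 283.] 376 [ 0.4353 -0.291 ] [0.063 0.064] 8.9 z [0.0016 0.006  0.0107]
scene table z -6.369941443029603e-05
obj px [196. 110.] 26 z max [0.034 0.044] rect [ 0.434 -0.292] [0.015 0.01 ] 40.7
obj px [191. 227.] 780 z max [0.104 0.154] rect [0.777 0.06 ] [0.052 0.063] 55.5
obj px [285. 228.] 1767 z max [0.076 0.14 ] rect [0.592 0.241] [0.097 0.174] 88.0
obj px [243. 222.] 195 z max [0.024 0.027] rect [0.646 0.128] [0.028 0.062] 69.7
obj px [310. 278.] 806 z max [0.041 0.045] rect [0.66  0.379] [0.048 0.107] 51.2
[  0   0   0  45 161  90  53 312 280  46  39  31  34  35  26  35 176 176
  38  33  39  38  68 164  41  32  29  48  92   1   0]
tray px [196. 115.] 193 [ 0.4383 -0.2888] [0.064 0.063] 26.6 z [0.0026 0.0067 0.0161]
tray px [174. 147.] 522 [ 0.5846 -0.2413] [0.111 0.066] 14.4 z [-0.      0.0053  0.0135]
tray px [234. 171.] 1491 [ 0.5219 -0.023 ] [0.093 0.199] 83.9 z [0.0003 0.005  0.0131]
tray px [353. 208.] 1077 [0.3914 0.334 ] [0.088 0.125] 76.5 z [0.0008 0.0049 0.0132]
tray px [177. 332.] 3105 [0.9853 0.2111] [0.42  0.051] 89.9 z [-0.7582 -0.7505 -0.7424]
```

View pics/crop1.png

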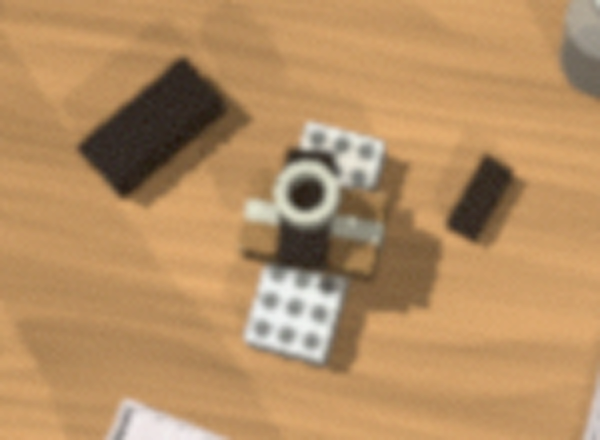

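The crop confirms it. Beside the stack are a large box (47x106 mm measured) and a small one (26x61 mm); the slide box is the one in the stack, under the tape. Next I measure each layer.

```bash
cat >> h.py <<'E'
def rect(q,lo=1,hi=99):
    q=np.asarray(q,np.float32); c,wh,a=cv2.minAreaRect(q); 
    a=a if wh[0]>=wh[1] else a+90
    return np.round(c,4),np.round(sorted(wh),3)[::-1],round((a+90)%180-90,1)
E
python3 - <<'E'
from h import *
def load(n):
    d=np.load(f'{n}0.npz'); return {k:d[k] for k in d}
for n in ('top','scene'):
    f=load(n);P=cloud(f);z=P[...,2]
    near=(abs(P[...,0]-.6)<.13)&(abs(P[...,1]-.24)<.09)
    for nm,a,b in (('tape',.136,.15),('box',.111,.122),('carton',.080,.089),('rack',.035,.044)):
        m=(near&(z>a)&(z<b)).astype(np.uint8)
        nn,l,st,c=cv2.connectedComponentsWithStats(m); 
        q=P[np.isin(l,[i for i in range(1,nn) if st[i,4]>8])]
        print(n,nm,len(q),'z',np.median(q[:,2]).round(4),*rect(q[:,:2]))
    hsv=cv2.cvtColor(f['pixels'],cv2.COLOR_BGR2HSV)
    for nm,c in (('slide',(.585,-.242)),('cart',(.392,.334)),('rackt',(.523,-.024))):
        m=(np.hypot(P[...,0]-c[0],P[...,1]-c[1])<.12)&(hsv[...,1]<70)&(z<.03)&(hsv[...,2]>60)
        m&=(z>-.005); nn,l,st,_=cv2.connectedComponentsWithStats(m.astype(np.uint8)); m=l==1+np.argmax(st[1:,4])
        print(n,nm,*rect(P[m][:,:2]))
E
```

```text
top tape 125 z 0.1413 [0.6076 0.2406] [0.042 0.041] 11.4
top box 215 z 0.1167 [0.604  0.2424] [0.081 0.034] 4.6
top carton 364 z 0.0847 [0.6    0.2385] [0.096 0.058] 87.9
top rack 560 z 0.0395 [0.5958 0.2378] [0.171 0.065] -6.7
top slide [ 0.5868 -0.2441] [0.11  0.064] 14.2
top cart [0.3923 0.3354] [0.125 0.09 ] -13.1
top rackt [ 0.5244 -0.0253] [0.198 0.09 ] -6.1
scene tape 133 z 0.1411 [0.6042 0.2422] [0.042 0.042] -0.8
scene box 208 z 0.1167 [0.6009 0.2453] [0.081 0.036] 4.0
scene carton 316 z 0.0849 [0.5963 0.2405] [0.097 0.059] 88.8
scene rack 554 z 0.0397 [0.5911 0.2382] [0.171 0.069] -5.5
scene slide [ 0.5842 -0.246 ] [0.109 0.071] 15.6
scene cart [0.3886 0.3314] [0.124 0.091] -13.1
scene rackt [ 0.5207 -0.0276] [0.197 0.098] -5.9
```

Request:
send_rows(steps=[[1,0,0,0,-0.8],[1,0,0,0,-0.8],[1,0,0,0,-0.8],[1,0,0,0,-0.85],[1,-0.9,-0.9,0,0],[1,-0.9,-0.9,0,0],[1,-0.9,-0.9,0,0],[1,-0.9,-0.9,0,0],[1,-0.9,-0.9,0,0],[1,-0.9,-0.9,0,0]])

```text
time_s: 1.35
position: [0.3352, 0.4793, 0.231]
tool_rot: [-0.0, -0.038, 0.999, -0.0]
wrist_force: [0.2, -0.1, -0.2]
finger_gap: 0.0854
grasp_force: 0.0
```

```bash
cat >> h.py <<'E'
def go(x,y,z,yaw):
    s=bot.get_state(); M=rot(s['tool_rot']); p=np.array(s['position'])
    yn=np.degrees(np.arctan2(M[1,1],M[0,1])); d=(yaw-yn+180)%360-180
    a=np.radians(yaw); ey=np.array([np.cos(a),np.sin(a),0]); ex=np.array([np.cos(a+np.pi/2),np.sin(a+np.pi/2),0])
    t=np.array([x,y,z])-p
    print('t',round(s['time_s'],2),'pos',p.round(4),'yaw',round(yn,2),'tilt',np.degrees(np.arccos(-M[2,2])).round(2),'j',np.round(s['joints'],2)[[0,3,5,6]],'F',np.round(s['wrist_force'],1),'gap',round(s['finger_gap'],4),'gf',np.round(s['grasp_force'],1))
    print('turn units',round(-np.radians(d)/.1,3),'then shift units x,y,z',np.round([t@ex/.03,t@ey/.03,-t[2]/.03],3))
E
python3 -c "
from h import *
go(.606,.2414,.23,94.3)"
```

```text
t 1.35 pos [0.3352 0.4793 0.231 ] yaw 94.31 tilt 0.04 j [-1.13  1.63  1.31  0.63] F [ 0.2 -0.1 -0.2] gap 0.0854 gf 0.0
turn units 0.002 then shift units x,y,z [-8.408 -8.585  0.032]
```

Request:
send_rows(steps=[[1,-0.9,-0.9,0,0],[1,-0.9,-0.9,0,0],[1,-0.9,-0.9,0,0],[1,-0.9,-0.9,0,0],[1,-0.9,-0.9,0,0],[1,-0.9,-0.9,0,0],[1,-0.9,-0.9,0,0],[1,-0.9,-0.9,0,0],[1,-0.5,-0.7,0,0],[1,0,0,0,0]])

```text
time_s: 2.6
position: [0.5837, 0.2588, 0.2308]
tool_rot: [-0.0, -0.036, 0.999, -0.001]
wrist_force: [0.2, 0.8, -0.8]
finger_gap: 0.0854
grasp_force: 0.0
```

Run:
```python
from h import *
go(.606,.2414,.23,94.3)
f=grab('wrist'); np.savez('w1.npz',**f)
print(f['eye'],f['fov_y'],f['R'][:,2])
cv2.imwrite('pics/w1.png',f['pixels'])
P=cloud(f);z=P[...,2]
for nm,a,b in (('tape',.136,.15),('box',.111,.122),('carton',.080,.089),('rack',.035,.044)):
    m=(abs(P[...,0]-.6)<.13)&(abs(P[...,1]-.24)<.09)&(z>a)&(z<b); q=P[m]
    if len(q)>20: print(nm,len(q),np.median(q[:,2]).round(4),*rect(q[:,:2]))
```

```text
t 2.6 pos [0.5837 0.2588 0.2308] yaw 94.08 tilt 0.09 j [-0.73  1.51  1.33  1.23] F [ 0.2  0.8 -0.8] gap 0.0854 gf 0.0
turn units -0.039 then shift units x,y,z [-0.697 -0.633  0.027]
[0.5170418  0.25375341 0.37443704] 68.37503700959823 [ 0.26390013  0.01684053 -0.96440299]
tape 1202 0.1425 [0.6066 0.2412] [0.043 0.043] 3.4
box 1659 0.1178 [0.603  0.2444] [0.08  0.036] 5.7
carton 2689 0.0859 [0.5952 0.2395] [0.097 0.065] 88.2
rack 2874 0.041 [0.6002 0.2628] [0.188 0.127] 2.4
```

View pics/w1.png

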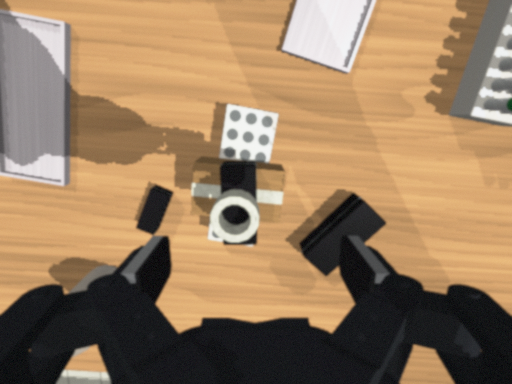

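The wrist view shows the tape ring at (235,215), on the black box and between the open fingers. All three views put it at about (0.606, 0.241), with its top at z ≈ 0.142.

Request:
send_rows(steps=[[1,-0.4,-0.35,0.3,-0.04],[1,-0.3,-0.28,0.7,0],[1,0,0,0.8,0],[1,0,0,0.7,0],[1,0,0,0,0]], grip_force=30)

```text
time_s: 3.28
position: [0.6036, 0.2433, 0.1531]
tool_rot: [-0.002, -0.04, 0.999, -0.001]
wrist_force: [-1.1, -0.1, -0.6]
finger_gap: 0.0854
grasp_force: 0.0
```

Run:
```python
from h import *
go(.606,.2413,.116,94.3)
f=grab('wrist')
P=cloud(f);z=P[...,2]
m=(abs(P[...,0]-.606)<.05)&(abs(P[...,1]-.24)<.05)&(z>.136)&(z<.15); q=P[m]
print(np.median(q[:,2]).round(4),*rect(q[:,:2]))
```

```text
t 3.27 pos [0.6036 0.2433 0.1531] yaw 94.54 tilt 0.28 j [-0.69  1.57  1.2   1.29] F [-1.1 -0.1 -0.6] gap 0.0854 gf 0.0
turn units 0.041 then shift units x,y,z [-0.074 -0.074  1.236]
0.1426 [0.6066 0.2412] [0.043 0.043] -22.0
```

Request:
send_rows(steps=[[1,-0.09,-0.07,0.6,0],[1,0,0,0.6,0],[1,0,0,0,0]])

```text
time_s: 3.7
position: [0.6066, 0.2418, 0.1181]
tool_rot: [-0.002, -0.04, 0.999, -0.001]
wrist_force: [0.3, -0.3, 0.2]
finger_gap: 0.0855
grasp_force: 0.0
```

```bash
python3 -c "
from h import *
go(.606,.2413,.1165,94.3)"
```

```text
t 3.7 pos [0.6066 0.2418 0.1181] yaw 94.53 tilt 0.2 j [-0.68  1.6   1.14  1.31] F [ 0.3 -0.3  0.2] gap 0.0855 gf 0.0
turn units 0.041 then shift units x,y,z [ 0.022 -0.015  0.052]
```

Request:
send_rows(steps=[[0.6,0,0,0.05,0],[0.4,0,0,0,0],[0.2,0,0,0,0],[0.2,0,0,0,0],[0.2,0,0,0,0],[0.2,0,0,0,0]], grip_force=30)

```text
time_s: 4.45
position: [0.6083, 0.2425, 0.1196]
tool_rot: [0.001, -0.04, 0.999, 0.0]
wrist_force: [0.1, -0.8, 5.7]
finger_gap: 0.0437
grasp_force: 30.9
```

Request:
send_rows(steps=[[0.2,0,0,-0.2,0],[0.2,0,0,-0.5,0],[0.2,0,0,-0.5,0],[0.2,0,0,-0.2,0],[0.2,0,0,0,0]])

```text
time_s: 5.08
position: [0.6081, 0.2425, 0.1616]
tool_rot: [0.001, -0.04, 0.999, 0.0]
wrist_force: [-0.6, 0.3, -0.7]
finger_gap: 0.0434
grasp_force: 30.6
```

Run:
```python
from h import *
go(.437,-.290,.16,94.3)
f=grab('wrist')
P=cloud(f);z=P[...,2]
m=(abs(P[...,0]-.606)<.05)&(abs(P[...,1]-.24)<.024)&(z>.145)&(z<.2); q=P[m]
print(len(q),np.percentile(q[:,2],[10,50,90]).round(4),*rect(q[:,:2]))
cv2.imwrite('pics/w2.png',f['pixels'])
```

```text
t 5.08 pos [0.6081 0.2425 0.1616] yaw 94.53 tilt 0.07 j [-0.69  1.55  1.21  1.3 ] F [-0.6  0.3 -0.7] gap 0.0434 gf 30.6
turn units 0.041 then shift units x,y,z [  7.018 -17.271   0.052]
6859 [0.1686 0.1841 0.186 ] [0.6067 0.24  ] [0.048 0.044] -89.9
```

View pics/w2.png

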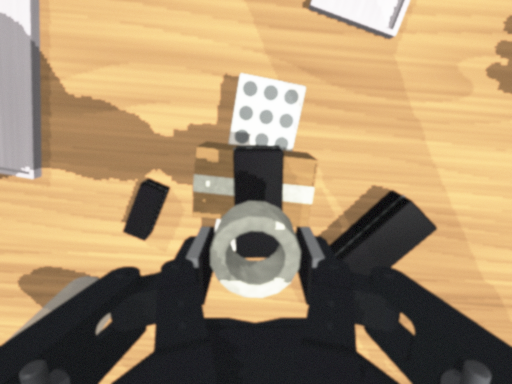

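The wrist view shows the tape (centre about (257,250)) held level between the pads, clear of the box. I carry it to the stand.

Request:
send_rows(steps=[[0.2,0.3,-0.7,0,0],[0.2,0.4,-0.95,0,0],[0.2,0.4,-0.95,0,0],[0.2,0.4,-0.95,0,0],[0.2,0.4,-0.95,0,0],[0.2,0.4,-0.95,0,0],[0.2,0.4,-0.95,0,0],[0.2,0.4,-0.95,0,0],[0.2,0.4,-0.95,0,0],[0.2,0.4,-0.95,0,0]])

```text
time_s: 6.38
position: [0.5124, -0.0445, 0.1604]
tool_rot: [-0.0, -0.04, 0.999, -0.0]
wrist_force: [0.1, 0.2, -0.0]
finger_gap: 0.0436
grasp_force: 30.6
```

Request:
send_rows(steps=[[0.2,0.4,-0.95,0,0],[0.2,0.4,-0.95,0,0],[0.2,0.4,-0.95,0,0],[0.2,0.4,-0.95,0,0],[0.2,0.4,-0.95,0,0],[0.2,0.4,-0.95,0,0],[0.2,0.4,-0.95,0,0],[0.2,0.2,-0.5,0,0],[0.2,0,0,0,0]])

```text
time_s: 7.5
position: [0.4395, -0.2654, 0.1605]
tool_rot: [-0.0, -0.038, 0.999, -0.0]
wrist_force: [-0.0, 0.6, -0.0]
finger_gap: 0.0435
grasp_force: 30.6
```

Run:
```python
from h import *
go(.437,-.290,.16,94.3)
for n in ('wrist','top','scene'):
    f=grab(n); np.savez('v_%s.npz'%n,**f)
    P=cloud(f);z=P[...,2]
    near=np.hypot(P[...,0]-.437,P[...,1]+.290)<.05
    q=P[near&(z>.175)&(z<.19)]; 
    if len(q)>10: print(n,'tape',len(q),np.median(q[:,2]).round(4),*rect(q[:,:2]))
    q=P[near&(z>.003)&(z<.0095)]
    if len(q)>10: print(n,'base',len(q),cv2.minEnclosingCircle(q[:,:2].astype(np.float32)))
    q=P[near&(z>.036)&(z<.048)]
    if len(q)>3: print(n,'post',len(q),np.median(q,0).round(4))
cv2.imwrite('pics/w3.png',grab('wrist')['pixels'])
```

```text
t 7.5 pos [ 0.4395 -0.2654  0.1605] yaw 94.4 tilt 0.04 j [-0.16  1.91  1.14  2.18] F [-0.   0.6 -0. ] gap 0.0435 gf 30.6
turn units 0.017 then shift units x,y,z [ 0.146 -0.81   0.016]
wrist tape 5222 0.1834 [ 0.4389 -0.267 ] [0.057 0.044] -58.8
wrist base 2880 ((0.42901474237442017, -0.2950310707092285), 0.0455416701734066)
wrist post 131 [ 0.4348 -0.2936  0.0425]
top tape 29 0.1821 [ 0.4233 -0.2577] [0.031 0.007] 78.3
top base 198 ((0.4366644322872162, -0.289997935295105), 0.049562301486730576)
scene tape 82 0.1821 [ 0.4422 -0.2666] [0.049 0.032] 69.2
scene base 196 ((0.4394817352294922, -0.28916457295417786), 0.04917249456048012)
scene post 11 [ 0.4332 -0.2916  0.0417]
```

View pics/w3.png

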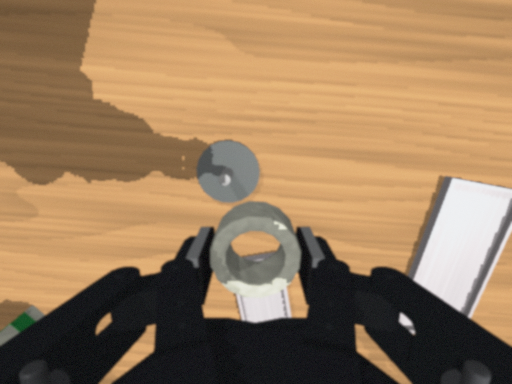

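Run:
```python
from h import *
d=np.load('v_wrist.npz'); f={k:d[k] for k in d}
P=cloud(f);z=P[...,2]; g=cv2.cvtColor(f['pixels'],cv2.COLOR_BGR2HSV)
# base disc
near=np.hypot(P[...,0]-.437,P[...,1]+.290)<.055
m=(near&(g[...,1]<60)&(z<.02)).astype(np.uint8)
m=cv2.morphologyEx(m,cv2.MORPH_CLOSE,np.ones((15,15),np.uint8)); m=cv2.morphologyEx(m,cv2.MORPH_OPEN,np.ones((9,9),np.uint8))
c=max(cv2.findContours(m,0,cv2.CHAIN_APPROX_NONE)[0],key=cv2.contourArea)
w=np.array([ray(f,u,v,.006)[:2] for u,v in c.reshape(-1,2)],np.float32); print('base',cv2.fitEllipse(w))
t=P[near*0+1>0]
for (zl,zh) in ((.180,.187),):
    a=(np.hypot(P[...,0]-.4389,P[...,1]+.267)<.03)&(z>zl)&(z<zh)
    print('gray pct',np.percentile(g[...,2][a],[5,25,50,75,95]), 'z',np.percentile(z[a],[2,25,50,75,98]).round(4))
# hole: region inside ring where depth is far
h=(np.hypot(P[...,0]-.43,P[...,1]+.28)<.12)
mask=((z>.158)).astype(np.uint8)
inv=1-mask
nn,l,st,cc=cv2.connectedComponentsWithStats(inv)
for i in range(1,nn):
    if 100<st[i,4]<5000: print('hole',cc[i],st[i])
ring=(a).astype(np.uint8)
cs,hi=cv2.findContours(ring,cv2.RETR_CCOMP,cv2.CHAIN_APPROX_NONE)
for c_,h_ in zip(cs,hi[0]):
    if len(c_)>50:
        w=np.array([ray(f,u,v,.183)[:2] for u,v in c_.reshape(-1,2)],np.float32); print('ring inner' if h_[3]>=0 else 'outer',cv2.fitEllipse(w))
```

```text
base ((0.4357810616493225, -0.2935940623283386), (0.06584089249372482, 0.06623147428035736), 56.94485855102539)
gray pct [ 64. 126. 147. 155. 228.] z [0.1805 0.1829 0.1835 0.184  0.1856]
hole [254.60094787 244.92417062] [ 231  231   49   30 1055]
hole [254.46662078 302.81142464] [ 202  272  106   50 2906]
hole [103.02797203 322.58741259] [ 96 312  15  22 143]
hole [405.97916667 322.55555556] [399 312  15  22 144]
hole [132.24949698 355.19215292] [ 99 324  56  60 994]
hole [376.77116935 355.21774194] [355 324  56  60 992]
outer ((0.4377000033855438, -0.2663811445236206), (0.04273568466305733, 0.04940402880311012), 2.494903564453125)
ring inner ((0.43746671080589294, -0.26628831028938293), (0.02661580592393875, 0.02733510360121727), 5.163182258605957)
```

Request:
send_rows(steps=[[0.2,0.08,-0.5,0,0],[0.2,0.05,-0.42,0.2,0],[0.2,0,0,0.7,0],[0.2,0,0,0.8,0],[0.2,0,0,0.7,0],[0.2,0,0,0.5,0],[0.2,0,0,0.2,0],[0.2,0,0,0,0]])

```text
time_s: 8.7
position: [0.4387, -0.2924, 0.0678]
tool_rot: [-0.0, -0.04, 0.999, -0.0]
wrist_force: [-0.0, 0.3, -0.0]
finger_gap: 0.0433
grasp_force: 30.6
```

```bash
python3 -c "
from h import *
go(.4378,-.2927,.0105,94.4)"
```

```text
t 8.7 pos [ 0.4387 -0.2924  0.0678] yaw 94.53 tilt 0.02 j [-0.07  1.97  0.96  2.34] F [-0.   0.3 -0. ] gap 0.0433 gf 30.6
turn units 0.023 then shift units x,y,z [ 0.03  -0.008  1.91 ]
```

Request:
send_rows(steps=[[0.2,0.03,0,0.4,0],[0.2,0,0,0.4,0],[0.2,0,0,0.4,0],[0.2,0,0,0.4,0],[0.2,0,0,0.2,0],[0.2,0,0,0.1,0],[0.2,0,0,0,0]])

```text
time_s: 9.57
position: [0.4378, -0.2925, 0.0108]
tool_rot: [-0.0, -0.04, 0.999, -0.0]
wrist_force: [-0.4, -1.0, -0.6]
finger_gap: 0.0438
grasp_force: 30.6
```

Run:
```python
from h import *
go(.4378,-.2927,.0105,94.4)
f=grab('wrist');P=cloud(f);z=P[...,2]
a=(np.hypot(P[...,0]-.437,P[...,1]+.293)<.024)&(z>.01); print(np.percentile(z[a],[5,25,50,75,95]).round(4))
cv2.imwrite('pics/w4.png',f['pixels'][100:,100:420])
```

```text
t 9.57 pos [ 0.4378 -0.2925  0.0108] yaw 94.53 tilt 0.01 j [-0.03  2.01  0.85  2.4 ] F [-0.4 -1.  -0.6] gap 0.0438 gf 30.6
turn units 0.023 then shift units x,y,z [ 0.001 -0.007  0.012]
[0.0216 0.0341 0.0905 0.1016 0.1114]
```

View pics/w4.png

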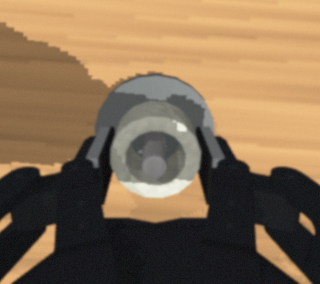

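The crop shows the ring around the post (crop pixel about (155,155)), just above the base. I release it.

Request:
send_rows(steps=[[0.2,0,0,0.06,0],[0.2,0,0,0,0],[0.6,0,0,0,0],[0.7,0,0,0,0],[0.8,0,0,0,0],[0.8,0,0,-0.4,0],[0.8,0,0,-0.8,0],[1,0,0,-0.9,0],[1,0,0,-0.9,0],[1,0,0,-0.9,0]])

```text
time_s: 10.88
position: [0.4377, -0.2926, 0.1278]
tool_rot: [0.0, -0.039, 0.999, -0.0]
wrist_force: [0.6, -0.6, -0.5]
finger_gap: 0.0852
grasp_force: 0.0
```

Request:
send_rows(steps=[[1,-0.3,0.7,-0.9,0],[1,-0.4,0.95,-0.9,0],[1,-0.4,0.95,0,0],[1,-0.4,0.95,0,0],[1,-0.4,0.95,0,0],[1,-0.4,0.95,0,0],[1,-0.4,0.95,0,0],[1,-0.4,0.95,0,0],[1,-0.4,0.95,0,0],[1,-0.4,0.95,0,0]])

```text
time_s: 12.12
position: [0.5327, -0.0058, 0.181]
tool_rot: [0.0, -0.039, 0.999, -0.0]
wrist_force: [0.7, 0.6, 0.0]
finger_gap: 0.0851
grasp_force: 0.0
```

Run:
```python
from h import *
go(.602,.244,.2,94.9)
for n in ('top','scene'):
    f=grab(n);P=cloud(f);z=P[...,2]
    near=np.hypot(P[...,0]-.437,P[...,1]+.290)<.05
    q=P[near&(z>.026)&(z<.037)]; print(n,'tape',len(q),np.median(q[:,2]).round(4),*rect(q[:,:2]))
```

```text
t 12.12 pos [ 0.5327 -0.0058  0.181 ] yaw 94.51 tilt 0.05 j [-0.49  1.84  1.19  1.63] F [0.7 0.6 0. ] gap 0.0851 gf 0.0
turn units -0.069 then shift units x,y,z [-3.012  8.1   -0.634]
top tape 114 0.0306 [ 0.4378 -0.2926] [0.043 0.039] -81.1
scene tape 78 0.0304 [ 0.4349 -0.2913] [0.045 0.038] 46.1
```

The tape sits on the base: its top is at 0.0305, where 0.031 is expected. Back to the stack for the slide box.

Request:
send_rows(steps=[[1,-0.35,0.93,0,0],[1,-0.35,0.93,0,0],[1,-0.35,0.93,0,0],[1,-0.35,0.93,0,0],[1,-0.35,0.93,0,0],[1,-0.35,0.93,0,0],[1,-0.35,0.93,0,0],[1,-0.35,0.93,0,0],[1,-0.2,0.5,0,0],[1,0,0,0,0]])

```text
time_s: 13.48
position: [0.6033, 0.2383, 0.1801]
tool_rot: [0.0, -0.04, 0.999, -0.0]
wrist_force: [0.5, -0.4, 0.4]
finger_gap: 0.0849
grasp_force: 0.0
```

Run:
```python
from h import *
for n in ('wrist','top','scene'):
    f=grab(n);P=cloud(f);z=P[...,2]
    for nm,a,b in (('box',.112,.122),('carton',.082,.089)):
        m=((abs(P[...,0]-.6)<.06)&(abs(P[...,1]-.24)<.055)&(z>a)&(z<b)).astype(np.uint8)
        m=cv2.morphologyEx(m,cv2.MORPH_OPEN,np.ones((3,3),np.uint8)) if n=='wrist' else m
        q=P[m>0]
        if len(q)>20: print(n,nm,len(q),np.median(q[:,2]).round(4),*rect(q[:,:2]))
go(.602,.244,.098,94.9)
```

```text
wrist box 4350 0.1178 [0.6029 0.2434] [0.079 0.034] 4.6
wrist carton 4203 0.0859 [0.5991 0.2395] [0.097 0.059] 88.2
scene box 346 0.1167 [0.601  0.2446] [0.082 0.035] 5.0
scene carton 344 0.0852 [0.6032 0.2405] [0.097 0.073] 89.0
t 13.62 pos [0.6035 0.2362 0.1803] yaw 94.43 tilt 0.04 j [-0.7   1.55  1.24  1.3 ] F [-0.2 -0.8 -0.1] gap 0.0858 gf 0.0
turn units -0.082 then shift units x,y,z [0.026 0.263 2.742]
```

Request:
send_rows(steps=[[1,0.01,0.15,0.5,-0.08],[1,0,0.1,0.7,0],[1,0,0,0.8,0],[1,0,0,0.5,0],[1,0,0,0.3,0],[1,0,0,0,0]])

```text
time_s: 14.38
position: [0.6022, 0.2453, 0.0955]
tool_rot: [-0.0, -0.043, 0.999, -0.0]
wrist_force: [-0.1, -0.6, 0.2]
finger_gap: 0.0854
grasp_force: 0.0
```

```bash
python3 -c "
from h import *
go(.6025,.2435,.096,94.7)"
```

```text
t 14.38 pos [0.6022 0.2453 0.0955] yaw 94.99 tilt 0.05 j [-0.69  1.63  1.09  1.31] F [-0.1 -0.6  0.2] gap 0.0854 gf 0.0
turn units 0.05 then shift units x,y,z [-0.005 -0.059 -0.015]
```

Request:
send_rows(steps=[[0.7,0,-0.05,0,0],[0.5,0,0,0,0],[0.4,0,0,0,0],[0.2,0,0,0,0],[0.1,0,0,0,0],[0.1,0,0,0,0],[0.1,0,0,0,0]], grip_force=45)

```text
time_s: 15.25
position: [0.6029, 0.2443, 0.0967]
tool_rot: [0.0, -0.044, 0.999, 0.0]
wrist_force: [-0.2, 0.6, 4.8]
finger_gap: 0.033
grasp_force: 45.7
```

Request:
send_rows(steps=[[0.1,0,0,-0.1,0],[0.1,0,0,-0.3,0],[0.1,0,0,-0.5,0],[0.1,0,0,-0.5,0],[0.1,0,0,-0.2,0],[0.1,0,0,0,0]])

```text
time_s: 16.0
position: [0.6028, 0.2441, 0.1447]
tool_rot: [0.0, -0.044, 0.999, 0.0]
wrist_force: [0.1, 0.5, -1.6]
finger_gap: 0.0331
grasp_force: 44.9
```

Run:
```python
from h import *
go(.5855,-.243,.145,105)
f=grab('wrist');P=cloud(f);z=P[...,2]
m=((abs(P[...,0]-.6)<.06)&(abs(P[...,1]-.243)<.014)&(z>.14)&(z<.18));q=P[m&(f['pixels'].max(2)<90)]
print(len(q),np.percentile(q[:,2],[5,50,95]).round(4),*rect(q[:,:2]))
A=np.c_[q[:,:2],np.ones(len(q))];print('slope',np.linalg.lstsq(A[abs(q[:,2]-np.median(q[:,2]))<.004],q[abs(q[:,2]-np.median(q[:,2]))<.004,2],rcond=None)[0])
cv2.imwrite('pics/w5.png',f['pixels'])
```

```text
t 16.0 pos [0.6028 0.2441 0.1447] yaw 95.0 tilt 0.06 j [-0.7   1.58  1.18  1.3 ] F [ 0.1  0.5 -1.6] gap 0.0331 gf 44.9
turn units -1.746 then shift units x,y,z [ 4.7600e+00 -1.5535e+01 -9.0000e-03]
8771 [0.1612 0.1659 0.1669] [0.6007 0.243 ] [0.077 0.028] 0.0
slope [0.00146754 0.00076599 0.16483668]
```

View pics/w5.png

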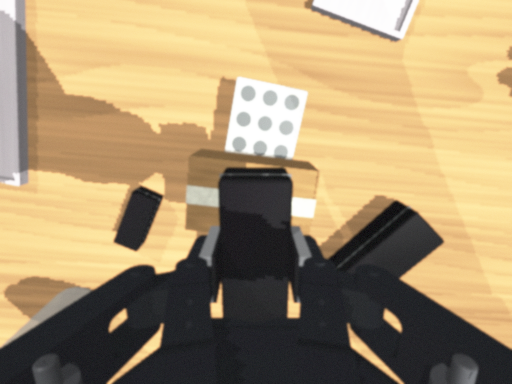

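The wrist view shows the slide box (centre about (255,230)) lifted level, with a measured slope below 0.002. I carry it to the small tray.

Request:
send_rows(steps=[[0.1,0,0,0,-0.6],[0.1,0,0,0,-0.6],[0.1,0,0,0,-0.55],[0.1,0.2,-0.6,0,0],[0.1,0.28,-0.9,0,0],[0.1,0.28,-0.9,0,0],[0.1,0.28,-0.9,0,0],[0.1,0.28,-0.9,0,0],[0.1,0.28,-0.9,0,0],[0.1,0.28,-0.9,0,0]])

```text
time_s: 17.3
position: [0.594, 0.0529, 0.1438]
tool_rot: [-0.0, -0.129, 0.992, -0.0]
wrist_force: [0.3, 0.2, -1.2]
finger_gap: 0.0331
grasp_force: 44.9
```

Request:
send_rows(steps=[[0.1,0.28,-0.9,0,0],[0.1,0.28,-0.9,0,0],[0.1,0.28,-0.9,0,0],[0.1,0.28,-0.9,0,0],[0.1,0.28,-0.9,0,0],[0.1,0.28,-0.9,0,0],[0.1,0.28,-0.9,0,0],[0.1,0.28,-0.9,0,0],[0.1,0.28,-0.9,0,0],[0.1,0,0,0,0]])

```text
time_s: 18.55
position: [0.5827, -0.2031, 0.1439]
tool_rot: [-0.001, -0.127, 0.992, -0.001]
wrist_force: [-0.5, -0.6, -1.7]
finger_gap: 0.0329
grasp_force: 45.0
```

```bash
cat >> h.py <<'E'
def tray(f,c,r,h=.012):
    P=cloud(f);z=P[...,2];g=cv2.cvtColor(f['pixels'],cv2.COLOR_BGR2HSV)
    m=((np.hypot(P[...,0]-c[0],P[...,1]-c[1])<r)&(g[...,1]<70)&(g[...,2]>50)&(z<.02)&(z>-.01)).astype(np.uint8)
    m=cv2.morphologyEx(m,cv2.MORPH_OPEN,np.ones((3,3),np.uint8))
    n,l,st,_=cv2.connectedComponentsWithStats(m); i=1+np.argmax(st[1:,4])
    q=P[l==i]; return len(q),rect(q[:,:2]),st[i]
E
python3 - <<'E'
from h import *
go(.5855,-.243,.12,105)
for n in ('wrist','top','scene'):
    f=grab(n); np.savez('v_%s.npz'%n,**f); print(n,*tray(f,(.5855,-.243),.085))
    P=cloud(f);z=P[...,2]; q=P[(z>.16)&(z<.172)&(abs(P[...,0]-.59)<.06)&(abs(P[...,1]+.24)<.06)&(f['pixels'].max(2)<90)]
    if len(q): print(len(q),*rect(q[:,:2]))
cv2.imwrite('pics/w6.png',np.load('v_wrist.npz')['pixels'])
E
```

```text
t 18.55 pos [ 0.5827 -0.2031  0.1439] yaw 104.63 tilt 0.1 j [-0.13  1.68  1.16  2.23] F [-0.5 -0.6 -1.7] gap 0.0329 gf 45.0
turn units -0.064 then shift units x,y,z [ 0.255 -1.308  0.796]
wrist 4799 (array([ 0.5883, -0.2446]), array([0.112, 0.064]), 14.0) [ 183  121   64  106 4799]
10227 [ 0.5801 -0.2049] [0.078 0.053] 32.3
top 79 (array([ 0.5654, -0.2265]), array([0.057, 0.018]), 13.5) [369 226   8  20  79]
95 [ 0.5827 -0.1922] [0.077 0.028] 22.3
scene 488 (array([ 0.5841, -0.2452]), array([0.108, 0.072]), 14.4) [158 135  32  27 488]
143 [ 0.5996 -0.2018] [0.058 0.044] 59.3
```

View pics/w6.png

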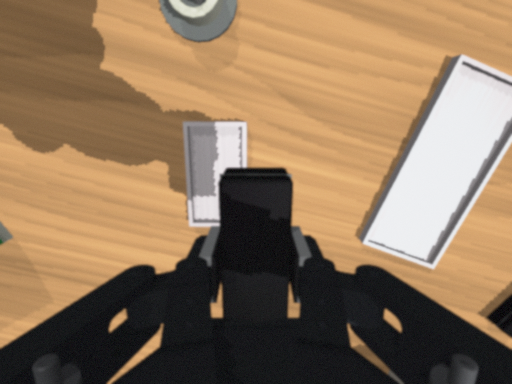

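The wrist view shows the small tray at about (215,174) and the box at (255,235). It also shows the tape on its stand at the top (198,5). I move over the tray.

Request:
send_rows(steps=[[0.1,0.1,-0.5,0,0],[0.1,0.1,-0.55,0.3,0],[0.1,0,-0.3,0.6,0],[0.1,0,0,0.6,0],[0.1,0,0,0.5,0],[0.1,0,0,0.3,0],[0.1,0,0,0,0]])

```text
time_s: 19.58
position: [0.5891, -0.2389, 0.0743]
tool_rot: [-0.001, -0.131, 0.991, 0.0]
wrist_force: [1.0, 0.3, -0.6]
finger_gap: 0.033
grasp_force: 45.1
```

Run:
```python
from h import *
go(.587,-.2445,.0165,104.4)
f=grab('wrist'); np.savez('v_wrist.npz',**f)
P=cloud(f);z=P[...,2];tz=bot.get_state()['position'][2]+.021
# box top
q=P[(abs(z-tz)<.006)&(abs(P[...,0]-.587)<.06)&(abs(P[...,1]+.2445)<.06)&(f['pixels'].max(2)<90)]
print('box',len(q),np.median(q[:,2]).round(4),*rect(q[:,:2]))
cv2.imwrite('pics/w7.png',f['pixels'])
```

```text
t 19.57 pos [ 0.5891 -0.2389  0.0743] yaw 105.05 tilt 0.07 j [-0.05  1.69  1.05  2.33] F [ 1.   0.3 -0.6] gap 0.033 gf 45.1
turn units 0.114 then shift units x,y,z [ 0.114 -0.165  1.925]
box 10266 0.0954 [ 0.5862 -0.2414] [0.079 0.056] -3.6
```

View pics/w7.png

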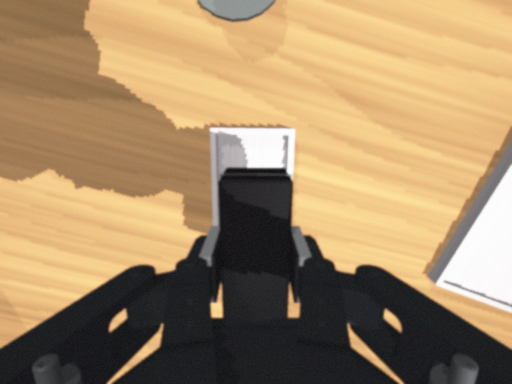

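Run:
```python
from h import *
d=np.load('v_wrist.npz'); f={k:d[k] for k in d}
P=cloud(f); z=P[...,2]
for r in (127,130,140,155): print(r,[ (c,z[r,c].round(3)) for c in list(range(204,216,2))+list(range(288,300,2))])
print('col252',[(r,z[r,252].round(3)) for r in range(120,184,3)])
a,b=ray(f,209.5,127.5,.012),ray(f,295.5,127.5,.012); print('tray edge',a,b,np.linalg.norm(a-b))
s=bot.get_state(); M=rot(s['tool_rot']);ex=M[:,0]
print('ex',ex); tc=(a+b)/2-ex*.053; 
a2,b2=ray(f,220,176,.0945),ray(f,292,176,.0945); bc=(a2+b2)/2-ex*.040; print('box w',np.linalg.norm(a2-b2),bc,'tray c',tc,'tray-box tool',(tc-bc)@M/.03)
```

```text
127 [(204, np.float64(0.002)), (206, np.float64(0.0)), (208, np.float64(0.002)), (210, np.float64(0.001)), (212, np.float64(0.007)), (214, np.float64(0.006)), (288, np.float64(0.0)), (290, np.float64(0.001)), (292, np.float64(0.001)), (294, np.float64(-0.0)), (296, np.float64(0.001)), (298, np.float64(0.0))]
130 [(204, np.float64(-0.0)), (206, np.float64(0.002)), (208, np.float64(0.001)), (210, np.float64(0.014)), (212, np.float64(0.015)), (214, np.float64(0.013)), (288, np.float64(0.013)), (290, np.float64(0.013)), (292, np.float64(0.014)), (294, np.float64(0.001)), (296, np.float64(0.002)), (298, np.float64(0.0))]
140 [(204, np.float64(0.001)), (206, np.float64(0.218)), (208, np.float64(0.0)), (210, np.float64(0.012)), (212, np.float64(0.013)), (214, np.float64(0.013)), (288, np.float64(0.013)), (290, np.float64(0.014)), (292, np.float64(0.013)), (294, np.float64(0.003)), (296, np.float64(0.001)), (298, np.float64(0.002))]
155 [(204, np.float64(0.001)), (206, np.float64(0.001)), (208, np.float64(0.0)), (210, np.float64(0.001)), (212, np.float64(0.013)), (214, np.float64(0.013)), (2
[... 352 characters left out ...]
.float64(0.005)), (144, np.float64(0.005)), (147, np.float64(0.005)), (150, np.float64(0.005)), (153, np.float64(0.003)), (156, np.float64(0.005)), (159, np.float64(0.005)), (162, np.float64(0.005)), (165, np.float64(0.003)), (168, np.float64(0.07)), (171, np.float64(0.079)), (174, np.float64(0.086)), (177, np.float64(0.091)), (180, np.float64(0.095)), (183, np.float64(0.096))]
tray edge [ 0.54161158 -0.28553007  0.012     ] [ 0.5257779  -0.22645914  0.012     ] 0.06115619214176943
ex [-9.65726040e-01 -2.59563498e-01  7.88477910e-05]
box w 0.03210670403465616 [ 0.58869956 -0.23902385  0.09449685] tray c [ 0.58487822 -0.24223774  0.01199582] tray-box tool [ 0.15060211 -0.07053382  2.7500425 ]
```

Request:
send_rows(steps=[[0.1,0.14,-0.11,0,0.1],[0.1,0,0,0.4,0],[0.1,0,0,0.5,0],[0.1,0,0,0.4,0],[0.1,0,0,0.3,0],[0.1,0,0,0.1,0],[0.1,0,0,0,0]])

```text
time_s: 20.5
position: [0.5862, -0.2437, 0.0239]
tool_rot: [-0.0, -0.126, 0.992, -0.0]
wrist_force: [-0.4, -0.3, -1.5]
finger_gap: 0.0333
grasp_force: 45.1
```

```bash
python3 -c "
from h import *
go(.587,-.2445,.0165,104.4)"
```

```text
t 20.5 pos [ 0.5862 -0.2437  0.0239] yaw 104.45 tilt 0.01 j [-0.03  1.73  0.96  2.35] F [-0.4 -0.3 -1.5] gap 0.0333 gf 45.1
turn units 0.008 then shift units x,y,z [-0.019 -0.031  0.248]
```

Request:
send_rows(steps=[[0.1,0,0,0.1,0],[0.1,0,0,0.1,0],[0.1,0,0,0.05,0],[0.1,0,0,0,0],[0.1,0,0,0,0]])

```text
time_s: 21.12
position: [0.5862, -0.2437, 0.0167]
tool_rot: [0.0, -0.126, 0.992, -0.0]
wrist_force: [0.2, -0.1, -1.4]
finger_gap: 0.0329
grasp_force: 45.1
```

```bash
python3 -c "
from h import *
go(.587,-.2445,.0165,104.4)"
```

```text
t 21.12 pos [ 0.5862 -0.2437  0.0167] yaw 104.45 tilt 0.01 j [-0.03  1.73  0.95  2.36] F [ 0.2 -0.1 -1.4] gap 0.0329 gf 45.1
turn units 0.009 then shift units x,y,z [-0.018 -0.032  0.005]
```

Request:
send_rows(steps=[[0.1,0,0,0.04,0],[0.1,0,0,0,0]])

```text
time_s: 21.38
position: [0.5863, -0.2438, 0.0157]
tool_rot: [0.0, -0.126, 0.992, -0.0]
wrist_force: [-2.0, 1.0, 2.4]
finger_gap: 0.0331
grasp_force: 45.5
```

Request:
send_rows(steps=[[0.45,0,0,0,0],[0.5,0,0,0,0],[0.6,0,0,0,0],[0.7,0,0,0,0],[0.7,0,0,-0.3,0],[0.7,0,0,-0.7,0],[0.8,0,0,-0.9,0],[0.9,0,0,-0.9,0],[1,0,0,-0.9,0],[1,0,0,-0.9,0]])

```text
time_s: 22.62
position: [0.5864, -0.2439, 0.1561]
tool_rot: [0.001, -0.126, 0.992, -0.0]
wrist_force: [-0.3, 0.6, -0.4]
finger_gap: 0.0854
grasp_force: 0.0
```

Request:
send_rows(steps=[[1,-0.28,0.9,-0.7,0],[1,-0.28,0.9,0,0],[1,-0.28,0.9,0,0],[1,-0.28,0.9,0,0],[1,-0.28,0.9,0,0],[1,-0.28,0.9,0,0],[1,-0.28,0.9,0,0],[1,-0.28,0.9,0,0],[1,-0.28,0.9,0,0],[1,-0.28,0.9,0,0]])

```text
time_s: 23.88
position: [0.6004, 0.0394, 0.1762]
tool_rot: [0.001, -0.126, 0.992, -0.0]
wrist_force: [-0.2, -0.0, -0.7]
finger_gap: 0.0853
grasp_force: 0.0
```

Run:
```python
from h import *
go(.601,.2395,.2,-1.7)
for n in ('top','scene'):
    f=grab(n);P=cloud(f);z=P[...,2]
    near=np.hypot(P[...,0]-.587,P[...,1]+.244)<.06
    q=P[near&(z>.028)&(z<.045)]; A=np.c_[q[:,:2]-q[:,:2].mean(0),np.ones(len(q))]
    print(n,'box',len(q),np.median(q[:,2]).round(4),*rect(q[:,:2]),np.linalg.lstsq(A,q[:,2],rcond=None)[0].round(3))
    if n=='top': print('tray',tray(f,(.587,-.244),.085))
```

```text
t 23.88 pos [0.6004 0.0394 0.1762] yaw 104.42 tilt 0.11 j [-0.46  1.68  1.21  1.77] F [-0.2 -0.  -0.7] gap 0.0853 gf 0.0
turn units 18.522 then shift units x,y,z [ 6.669 -0.179 -0.793]
top box 332 0.0356 [ 0.5876 -0.2443] [0.08  0.036] 14.4 [ 0.025 -0.028  0.036]
tray (319, (array([ 0.5862, -0.2432]), array([0.108, 0.062]), 15.1), array([367, 212,  26,  37, 319], dtype=int32))
scene box 227 0.0359 [ 0.5846 -0.2423] [0.083 0.038] 15.7 [ 0.005 -0.035  0.035]
```

The slide box lies flat in its tray: top at 0.0357 (0.036 expected) and centre within about 2 mm. Next is the carton.

Request:
send_rows(steps=[[1,0,0,-0.3,0.9],[1,0,0,-0.3,0.95],[1,0,0,-0.2,0.95],[1,0,0,0,0.95],[1,0,0,0,0.95],[1,0,0,0,0.95],[1,0,0,0,0.95],[1,0,0,0,0.95],[1,0,0,0,0.95],[1,0,0,0,0.95]])

```text
time_s: 25.22
position: [0.6003, 0.0376, 0.1997]
tool_rot: [0.001, 0.342, 0.94, 0.0]
wrist_force: [0.1, 0.9, 0.5]
finger_gap: 0.0855
grasp_force: 0.0
```

Request:
send_rows(steps=[[1,0,0,0,0.95],[1,0,0,0,0.95],[1,0,0,0,0.95],[1,0,0,0,0.95],[1,0,0,0,0.95],[1,0,0,0,0.95],[1,0,0,0,0.95],[1,0,0,0,0.95],[1,0,0,0,0.95],[1,0,0,0,0.5]])

```text
time_s: 26.48
position: [0.6003, 0.0377, 0.1997]
tool_rot: [0.0, 0.718, 0.696, 0.001]
wrist_force: [-0.5, -0.1, 0.1]
finger_gap: 0.0855
grasp_force: 0.0
```

Run:
```python
from h import *
go(.601,.2395,.2,-1.7)
for n in ('top','scene'):
    f=grab(n);P=cloud(f);z=P[...,2]
    for nm,a,b in (('carton',.080,.089),('rack',.036,.044)):
        m=((abs(P[...,0]-.6)<.12)&(abs(P[...,1]-.24)<.065)&(z>a)&(z<b)).astype(np.uint8)
        q=P[m>0]
        if len(q)>20: print(n,nm,len(q),np.median(q[:,2]).round(4),*rect(q[:,:2]))
    print('tray',tray(f,(.391,.334),.09))
```

```text
t 26.48 pos [0.6003 0.0377 0.1997] yaw -1.74 tilt 0.07 j [-0.67  1.66  1.26 -0.01] F [-0.5 -0.1  0.1] gap 0.0855 gf 0.0
turn units -0.007 then shift units x,y,z [ 6.725 -0.175 -0.01 ]
top carton 616 0.0848 [0.5999 0.2387] [0.096 0.058] 87.9
top rack 604 0.04 [0.5945 0.2301] [0.17  0.079] -6.1
tray (1316, (array([0.3924, 0.3356]), array([0.125, 0.09 ]), -13.3), array([ 154,  240,   44,   50, 1316], dtype=int32))
scene carton 669 0.085 [0.5956 0.24  ] [0.098 0.061] 88.9
scene rack 610 0.0398 [0.5924 0.2444] [0.174 0.088] -13.7
tray (1078, (array([0.3882, 0.3313]), array([0.124, 0.093]), -12.9), array([ 329,  189,   49,   40, 1078], dtype=int32))
```

Request:
send_rows(steps=[[1,0.8,-0.02,0,0],[1,0.9,-0.03,0,0],[1,0.9,-0.03,0,0],[1,0.9,-0.03,0,0],[1,0.9,-0.03,0,0],[1,0.9,-0.03,0,0],[1,0.9,-0.03,0,0],[1,0.6,0,0.5,0],[1,0,0,0.7,0],[1,0,0,0,0]])

```text
time_s: 27.82
position: [0.5985, 0.2422, 0.1599]
tool_rot: [-0.0, 0.717, 0.698, -0.002]
wrist_force: [-0.7, -0.5, 0.6]
finger_gap: 0.0852
grasp_force: 0.0
```

Run:
```python
from h import *
f=grab('wrist');P=cloud(f);z=P[...,2]
q=P[(abs(P[...,0]-.6)<.05)&(abs(P[...,1]-.24)<.065)&(z>.082)&(z<.09)]
print(len(q),np.median(q[:,2]).round(4),*rect(q[:,:2]))
go(.599,.239,.0515,-1.8)
```

```text
8164 0.0861 [0.5989 0.2398] [0.097 0.058] 88.1
t 27.88 pos [0.5992 0.2422 0.1613] yaw -1.58 tilt 0.13 j [-0.87  1.58  1.22 -0.31] F [ 1.3 -0.4  0.2] gap 0.0852 gf 0.0
turn units 0.039 then shift units x,y,z [-0.105 -0.005  3.661]
```

Request:
send_rows(steps=[[1,-0.1,0,0.6,0.03],[1,0,0,0.8,0],[1,0,0,0.8,0],[1,0,0,0.7,0],[1,0,0,0.5,0],[1,0,0,0.2,0],[1,0,0,0,0]])

```text
time_s: 28.75
position: [0.5997, 0.2398, 0.0543]
tool_rot: [0.0, 0.718, 0.696, -0.0]
wrist_force: [0.8, 0.5, 0.1]
finger_gap: 0.0858
grasp_force: 0.0
```

```bash
python3 -c "
from h import *
go(.599,.239,.0515,-1.8)"
```

```text
t 28.75 pos [0.5997 0.2398 0.0543] yaw -1.72 tilt 0.01 j [-0.84  1.68  1.03 -0.26] F [0.8 0.5 0.1] gap 0.0858 gf 0.0
turn units 0.014 then shift units x,y,z [-0.028 -0.023  0.094]
```

Request:
send_rows(steps=[[0.8,0,0,0,0],[0.7,0,0,0,0],[0.5,0,0,0,0],[0.4,0,0,0,0],[0.4,0,0,0,0],[0.4,0,0,0,0]], grip_force=45)

```text
time_s: 29.5
position: [0.6, 0.2401, 0.0552]
tool_rot: [0.0, 0.718, 0.696, 0.001]
wrist_force: [-1.0, -0.3, 5.9]
finger_gap: 0.0572
grasp_force: 49.6
```

Request:
send_rows(steps=[[0.4,0,0,-0.1,0],[0.4,0,0,-0.4,0],[0.4,0,0,-0.6,0],[0.4,0,0,-0.6,0],[0.4,0,0,-0.4,0],[0.4,0,0,0,0]])

```text
time_s: 30.25
position: [0.6003, 0.2401, 0.1188]
tool_rot: [0.0, 0.718, 0.696, 0.001]
wrist_force: [-0.0, 0.3, -1.8]
finger_gap: 0.0571
grasp_force: 48.8
```

Run:
```python
from h import *
go(.3915,.334,.117,76.9)
f=grab('wrist');P=cloud(f);z=P[...,2]
q=P[(abs(P[...,0]-.6)<.024)&(abs(P[...,1]-.24)<.055)&(z>.12)&(z<.19)];q=q[abs(q[:,2]-np.median(q[:,2]))<.006]
A=np.c_[q[:,:2]-q[:,:2].mean(0),np.ones(len(q))]
print(len(q),np.median(q[:,2]).round(4),*rect(q[:,:2]),np.linalg.lstsq(A,q[:,2],rcond=None)[0].round(3))
f=grab('top');P=cloud(f);z=P[...,2]
q=P[(abs(P[...,0]-.6)<.12)&(abs(P[...,1]-.24)<.065)&(z>.036)&(z<.044)]; print('rack',len(q),*rect(q[:,:2]))
```

```text
t 30.25 pos [0.6003 0.2401 0.1188] yaw -1.72 tilt 0.13 j [-0.86  1.63  1.14 -0.29] F [-0.   0.3 -1.8] gap 0.0571 gf 48.8
turn units -13.721 then shift units x,y,z [7.487 1.47  0.059]
17443 0.1496 [0.6    0.2502] [0.078 0.048] 90.0 [ 0.    -0.003  0.15 ]
rack 33 [0.6666 0.2096] [0.022 0.015] -3.0
```

Request:
send_rows(steps=[[0.4,0,0,-0.3,-0.8],[0.4,0,0,-0.2,-0.95],[0.4,0,0,0,-0.95],[0.4,0,0,0,-0.95],[0.4,0,0,0,-0.95],[0.4,0,0,0,-0.95],[0.4,0,0,0,-0.95],[0.4,0,0,0,-0.95],[0.4,0,0,0,-0.95],[0.4,0,0,0,-0.95]])

```text
time_s: 31.6
position: [0.599, 0.2396, 0.1312]
tool_rot: [-0.001, 0.325, 0.946, -0.001]
wrist_force: [-0.9, -0.6, -1.5]
finger_gap: 0.057
grasp_force: 48.8
```

Request:
send_rows(steps=[[0.4,0,0,0,-0.95],[0.4,0,0,0,-0.95],[0.4,0,0,0,-0.95],[0.4,0,0,0,-0.95],[0.4,0,0,0,-0.6],[0.4,0.6,0.1,0,0],[0.4,0.9,0.2,0,0],[0.4,0.9,0.2,0,0],[0.4,0.9,0.2,0,0],[0.4,0.9,0.2,0,0]])

```text
time_s: 32.85
position: [0.4805, 0.295, 0.1318]
tool_rot: [-0.001, 0.113, 0.994, -0.0]
wrist_force: [0.8, -0.8, -1.1]
finger_gap: 0.0573
grasp_force: 48.8
```

Run:
```python
from h import *
go(.3915,.334,.12,76.9)
f=grab('wrist');print(tray(f,(.391,.334),.09))
f=grab('top');P=cloud(f);z=P[...,2]
q=P[(abs(P[...,0]-.6)<.12)&(abs(P[...,1]-.24)<.065)&(z>.036)&(z<.044)]; print('rack',len(q),*rect(q[:,:2]))
```

```text
t 32.85 pos [0.4805 0.295  0.1318] yaw 77.03 tilt 0.06 j [-0.84  1.81  1.1   0.77] F [ 0.8 -0.8 -1.1] gap 0.0573 gf 48.8
turn units 0.022 then shift units x,y,z [3.184 0.592 0.393]
(14678, (array([0.3909, 0.335 ]), array([0.129, 0.09 ]), -13.3), array([  226,     0,   105,   153, 14678], dtype=int32))
rack 952 [0.5958 0.2399] [0.17 0.06] -6.3
```

Request:
send_rows(steps=[[0.4,0.8,0.15,0,0],[0.4,0.8,0.15,0.1,0],[0.4,0.8,0.15,0.2,0],[0.4,0.5,0.1,0.4,0],[0.4,0,0,0.5,0],[0.4,0,0,0.5,0],[0.4,0,0,0.2,0],[0.4,0,0,0,0]])

```text
time_s: 33.95
position: [0.402, 0.3293, 0.0747]
tool_rot: [-0.0, 0.113, 0.994, -0.001]
wrist_force: [0.5, 0.3, -1.7]
finger_gap: 0.0573
grasp_force: 48.8
```

Run:
```python
from h import *
go(.3918,.3345,.0195,76.8)
f=grab('wrist');P=cloud(f);z=P[...,2]; print(z[30:120:6,256].round(3))
cv2.imwrite('pics/w8.png',f['pixels']); np.savez('v_wrist.npz',**f)
f=grab('top'); cv2.imwrite('pics/t8.png',f['pixels'])
```

```text
t 33.95 pos [0.402  0.3293 0.0747] yaw 77.01 tilt 0.07 j [-0.94  1.97  0.97  0.61] F [ 0.5  0.3 -1.7] gap 0.0573 gf 48.8
turn units 0.036 then shift units x,y,z [0.372 0.091 1.84 ]
[0.003 0.002 0.002 0.001 0.    0.001 0.001 0.    0.002 0.001 0.    0.001
 0.001 0.012 0.006]
```

View pics/w8.png

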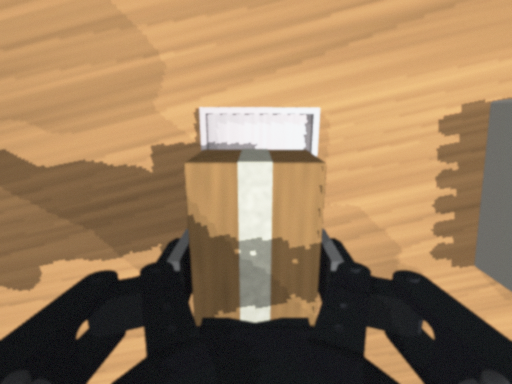

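The wrist view shows the carton (187-325, top edge row ~160) over the middle tray, whose far rim is at row ~107, cols 199-322. I compute the remaining offset.

Run:
```python
from h import *
d=np.load('v_wrist.npz'); f={k:d[k] for k in d}; z=cloud(f)[...,2]
print([(r,z[r,230].round(3)) for r in range(145,180,3)])
M=rot(bot.get_state()['tool_rot']);ex=M[:,0]
a,b=ray(f,199,107,.012),ray(f,322,107,.012); tc=(a+b)/2-ex*.061
for r in (160,163):
    a2,b2=ray(f,187,r,.1045),ray(f,325,r,.1045); bc=(a2+b2)/2-ex*.048
    print(np.linalg.norm(a-b),np.linalg.norm(a2-b2),bc,tc,(tc-bc)@M/.03)
```

```text
[(145, np.float64(0.006)), (148, np.float64(0.004)), (151, np.float64(0.071)), (154, np.float64(0.082)), (157, np.float64(0.092)), (160, np.float64(0.1)), (163, np.float64(0.106)), (166, np.float64(0.105)), (169, np.float64(0.105)), (172, np.float64(0.106)), (175, np.float64(0.106)), (178, np.float64(0.106))]
0.08602009913417859 0.05590071262981095 [0.40122304 0.3295395  0.10451727] [0.39248434 0.33497878 0.01202194] [0.32566731 0.11055462 3.08308687]
0.08602009913417859 0.05605905336770502 [0.40241767 0.32926403 0.10451727] [0.39248434 0.33497878 0.01202194] [0.36653308 0.11056308 3.08307217]
```

Both estimates agree: x +0.36, y +0.1. I lower the carton.

Request:
send_rows(steps=[[0.4,0.36,0.1,0,0.03],[0.4,0,0,0.4,0],[0.4,0,0,0.5,0],[0.4,0,0,0.4,0],[0.4,0,0,0.3,0],[0.4,0,0,0.1,0],[0.4,0,0,0,0]])

```text
time_s: 34.92
position: [0.3919, 0.3352, 0.0242]
tool_rot: [-0.0, 0.114, 0.993, -0.0]
wrist_force: [-0.1, -0.4, -1.2]
finger_gap: 0.0572
grasp_force: 48.8
```

```bash
python3 -c "
from h import *
go(.3918,.3345,.0195,76.8)"
```

```text
t 34.92 pos [0.3919 0.3352 0.0242] yaw 76.88 tilt 0.02 j [-0.94  2.01  0.86  0.6 ] F [-0.1 -0.4 -1.2] gap 0.0572 gf 48.8
turn units 0.014 then shift units x,y,z [-0.001 -0.023  0.157]
```

Request:
send_rows(steps=[[0.4,0,0,0.08,0],[0.4,0,0,0.06,0],[0.4,0,0,0.03,0],[0.4,0,0,0,0]])

```text
time_s: 35.42
position: [0.3919, 0.3353, 0.0192]
tool_rot: [0.0, 0.114, 0.993, -0.0]
wrist_force: [0.5, 0.8, -1.5]
finger_gap: 0.0572
grasp_force: 48.9
```

Request:
send_rows(steps=[[0.4,0,0,0.04,0],[0.4,0,0,0,0],[0.75,0,0,0,0],[0.85,0,0,0,0],[1,0,0,0,0],[1,0,0,-0.2,0],[1,0,0,-0.6,0],[1,0,0,-0.9,0],[1,0,0,-0.9,0],[1,0,0,-0.9,0]])

```text
time_s: 36.67
position: [0.3919, 0.3352, 0.1243]
tool_rot: [0.0, 0.114, 0.993, 0.0]
wrist_force: [-0.2, 0.4, 0.3]
finger_gap: 0.0854
grasp_force: 0.0
```

Request:
send_rows(steps=[[1,-0.6,-0.1,-0.3,0],[1,-0.9,-0.2,0,-0.4],[1,-0.9,-0.2,0,-0.4],[1,-0.9,-0.2,0,-0.4],[1,-0.9,-0.2,0,0],[1,-0.9,-0.2,0,0],[1,-0.9,-0.3,0,0],[1,-0.9,-0.3,0,0],[1,0,0,0,0]])

```text
time_s: 37.8
position: [0.5912, 0.2506, 0.1311]
tool_rot: [0.0, 0.056, 0.998, -0.001]
wrist_force: [0.6, 1.1, 0.3]
finger_gap: 0.0853
grasp_force: 0.0
```

Run:
```python
from h import *
go(.5955,.2395,.011,83.8)
for n in ('wrist','top','scene'):
    f=grab(n);P=cloud(f);z=P[...,2]
    q=P[(np.hypot(P[...,0]-.392,P[...,1]-.334)<.075)&(z>.04)&(z<.055)]
    if len(q)>50: print(n,'carton',len(q),np.median(q[:,2]).round(4),*rect(q[:,:2]))
    q=P[(abs(P[...,0]-.6)<.12)&(abs(P[...,1]-.24)<.065)&(z>.036)&(z<.046)]; print(n,'rack',len(q),np.median(q[:,2]).round(4),*rect(q[:,:2]))
    if n!='wrist': print('tray',tray(f,(.523,-.025),.13))
```

```text
t 37.8 pos [0.5912 0.2506 0.1311] yaw 83.53 tilt 0.13 j [-0.69  1.62  1.15  1.08] F [0.6 1.1 0.3] gap 0.0853 gf 0.0
turn units -0.046 then shift units x,y,z [-0.182 -0.351  4.003]
wrist rack 13008 0.041 [0.595  0.2408] [0.17 0.06] -6.2
top carton 689 0.0489 [0.3925 0.3337] [0.096 0.059] -13.0
top rack 94 0.0403 [0.6585 0.2207] [0.041 0.035] -6.3
tray (2003, (array([ 0.5243, -0.0253]), array([0.198, 0.09 ]), -6.2), array([ 282,  204,   44,   71, 2003], dtype=int32))
scene carton 609 0.0489 [0.3881 0.3348] [0.1  0.06] -12.7
scene rack 993 0.04 [0.5981 0.2415] [0.16  0.062] -5.7
tray (1496, (array([ 0.5199, -0.0274]), array([0.199, 0.098]), -5.6), array([ 203,  147,   64,   50, 1496], dtype=int32))
```

The carton lies flat in its tray, with its top at 0.049 as expected. Last is the rack.

Request:
send_rows(steps=[[1,-0.18,-0.35,0.4,-0.03],[1,0,0,0.8,0],[1,0,0,0.9,0],[1,0,0,0.8,0],[1,0,0,0.5,0],[1,0,0,0.3,0],[1,0,0,0.15,0],[1,0,0,0,0]])

```text
time_s: 38.95
position: [0.5934, 0.2429, 0.0168]
tool_rot: [0.0, 0.053, 0.999, 0.0]
wrist_force: [0.1, 0.1, 0.3]
finger_gap: 0.0855
grasp_force: 0.0
```

```bash
python3 -c "
from h import *
go(.5955,.240,.0145,83.8)"
```

```text
t 38.95 pos [0.5934 0.2429 0.0168] yaw 83.94 tilt 0.02 j [-0.66  1.71  0.94  1.13] F [0.1 0.1 0.3] gap 0.0855 gf 0.0
turn units 0.025 then shift units x,y,z [-0.08  -0.088  0.076]
```

Request:
send_rows(steps=[[1,-0.08,-0.09,0.06,0.02],[0.8,0,0,0,0],[0.7,0,0,0,0],[0.5,0,0,0,0],[0.4,0,0,0,0],[0.4,0,0,0,0],[0.4,0,0,0,0]], grip_force=50)

```text
time_s: 39.83
position: [0.5957, 0.24, 0.0154]
tool_rot: [0.0, 0.054, 0.999, 0.0]
wrist_force: [0.4, -1.1, 6.3]
finger_gap: 0.059
grasp_force: 55.1
```

Request:
send_rows(steps=[[0.4,0,0,-0.1,0],[0.4,0,0,-0.5,0],[0.4,0,0,-0.8,0],[0.4,0,0,-0.8,0],[0.4,0,0,-0.5,0],[0.4,0,0,0,0]])

```text
time_s: 40.58
position: [0.596, 0.2402, 0.0972]
tool_rot: [0.001, 0.054, 0.999, 0.001]
wrist_force: [-0.4, 0.2, -1.7]
finger_gap: 0.0591
grasp_force: 54.4
```

Run:
```python
from h import *
go(.5235,-.0255,.09,83.9)
f=grab('top');P=cloud(f);z=P[...,2]
q=P[(abs(P[...,0]-.6)<.12)&(abs(P[...,1]-.24)<.065)&(z>.1)&(z<.12)]; print(len(q),np.percentile(q[:,2],[5,50,95]).round(4))
f=grab('wrist');P=cloud(f);z=P[...,2]
q=P[(abs(P[...,0]-.56)<.06)&(abs(P[...,1]-.24)<.024)&(z>.08)&(z<.13)]; q=q[abs(q[:,2]-np.median(q[:,2]))<.005]
A=np.c_[q[:,:2]-q[:,:2].mean(0),np.ones(len(q))]; print(len(q),np.linalg.lstsq(A,q[:,2],rcond=None)[0].round(4))
```

```text
t 40.58 pos [0.596  0.2402 0.0972] yaw 83.82 tilt 0.13 j [-0.67  1.65  1.08  1.11] F [-0.4  0.2 -1.7] gap 0.0591 gf 54.4
turn units -0.013 then shift units x,y,z [ 1.463 -9.063  0.239]
11 [0.1058 0.115  0.1196]
26838 [-0.0008  0.0009  0.1215]
```

Request:
send_rows(steps=[[0.4,0.1,-0.6,0,0],[0.4,0.15,-0.9,0,0],[0.4,0.15,-0.9,0,0],[0.4,0.15,-0.9,0,0],[0.4,0.15,-0.9,0,0],[0.4,0.15,-0.9,0,0],[0.4,0.15,-0.9,0,0],[0.4,0.15,-0.9,0,0],[0.4,0.15,-0.9,0,0],[0.4,0.15,-0.9,0,0]])

```text
time_s: 41.92
position: [0.5228, -0.0168, 0.0954]
tool_rot: [-0.0, 0.054, 0.999, -0.0]
wrist_force: [-0.3, -0.5, -1.4]
finger_gap: 0.0588
grasp_force: 54.4
```

Request:
send_rows(steps=[[0.4,0.05,-0.4,0,0],[0.4,0,0,0,0]])

```text
time_s: 42.18
position: [0.5209, -0.0275, 0.0957]
tool_rot: [-0.0, 0.055, 0.999, 0.0]
wrist_force: [0.3, 0.6, -1.4]
finger_gap: 0.0588
grasp_force: 54.4
```

Run:
```python
from h import *
go(.5235,-.0255,.0205,83.9)
f=grab('wrist'); print(tray(f,(.523,-.025),.13))
cv2.imwrite('pics/w9.png',f['pixels']); np.savez('v_wrist.npz',**f)
```

```text
t 42.17 pos [ 0.5209 -0.0275  0.0957] yaw 83.73 tilt 0.01 j [-0.4   1.95  1.01  1.51] F [ 0.3  0.6 -1.4] gap 0.0588 gf 54.4
turn units -0.03 then shift units x,y,z [-0.079  0.075  2.506]Traceback (most recent call last):
  File "<stdin>", line 3, in <module>
  File "h.py", line 31, in tray
    n,l,st,_=cv2.connectedComponentsWithStats(m); i=1+np.argmax(st[1:,4])
                                                      ~~~~~~~~~^^^^^^^^^^
    return _wrapfunc(a, 'argmax', axis=axis, out=out, **kwds)
    return bound(*args, **kwds)
ValueError: attempt to get argmax of an empty sequence
```

Request:
send_rows(steps=[[0.4,-0.09,0.07,0.2,-0.03],[0.4,0,0,0.6,0],[0.4,0,0,0.6,0],[0.4,0,0,0.5,0],[0.4,0,0,0.3,0],[0.4,0,0,0.1,0],[0.4,0,0,0,0]])

```text
time_s: 43.1
position: [0.5243, -0.025, 0.0268]
tool_rot: [0.0, 0.052, 0.999, -0.0]
wrist_force: [-0.5, -0.2, -1.1]
finger_gap: 0.0588
grasp_force: 54.4
```

Run:
```python
from h import *
go(.524,-.0255,.0205,83.9)
f=grab('wrist');cv2.imwrite('pics/w9.png',f['pixels'])
```

```text
t 43.1 pos [ 0.5243 -0.025   0.0268] yaw 83.99 tilt 0.01 j [-0.38  2.    0.87  1.56] F [-0.5 -0.2 -1.1] gap 0.0588 gf 54.4
turn units 0.016 then shift units x,y,z [ 0.007 -0.018  0.211]
```

View pics/w9.png

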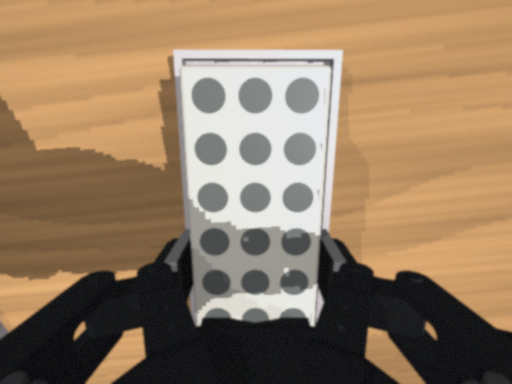

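The wrist view shows the rack (181-331) centred between the long tray's rims (174-342). I lower it and release.

Request:
send_rows(steps=[[0.4,0,0,0.1,0],[0.4,0,0,0.08,0],[0.4,0,0,0.03,0],[0.4,0,0,0,0]])

```text
time_s: 43.65
position: [0.5241, -0.0249, 0.0204]
tool_rot: [-0.0, 0.052, 0.999, -0.0]
wrist_force: [-0.4, -0.1, -1.8]
finger_gap: 0.0586
grasp_force: 54.4
```

Request:
send_rows(steps=[[0.4,0,0,0.04,0],[0.4,0,0,0,0],[0.75,0,0,0,0],[0.85,0,0,0,0],[1,0,0,0,0],[1,0,0,-0.2,0],[1,0,0,-0.6,0],[1,0,0,-0.9,0],[1,0,0,-0.9,0],[1,0,0,-0.9,0]])

```text
time_s: 44.9
position: [0.5243, -0.0251, 0.1265]
tool_rot: [0.001, 0.053, 0.999, 0.0]
wrist_force: [-0.3, 0.9, -0.0]
finger_gap: 0.0853
grasp_force: 0.0
```

Request:
send_rows(steps=[[1,0,0.8,-0.9,0],[1,0,0.9,-0.5,0],[1,0,0.9,0,0],[1,0,0.9,0,0],[1,0,0.9,0,0],[1,0,0.9,0,0],[1,0,0,0,0],[1,0,0,0,0]])

```text
time_s: 45.9
position: [0.5409, 0.1324, 0.1671]
tool_rot: [0.0, 0.053, 0.999, -0.0]
wrist_force: [-0.1, 0.0, 0.8]
finger_gap: 0.0853
grasp_force: 0.0
```

Run:
```python
from h import *
go(.524,-.0255,.2,83.9)
for n in ('top','scene'):
    f=grab(n);P=cloud(f);z=P[...,2]
    for nm,c,r,h in (('tape',(.436,-.291),.04,.031),('box',(.587,-.244),.06,.036),('carton',(.392,.334),.075,.049),('rack',(.524,-.025),.12,.044)):
        q=P[(np.hypot(P[...,0]-c[0],P[...,1]-c[1])<r)&(abs(z-h)<.006)]
        if len(q)>20: print(n,nm,len(q),np.median(q[:,2]).round(4),*rect(q[:,:2]))
    q=P[(z>.1)&(z<.17)&(np.hypot(P[...,0]-.775,P[...,1]-.055)<.06)]; print('bottle',*rect(q[:,:2]))
```

```text
t 45.9 pos [0.5409 0.1324 0.1671] yaw 83.96 tilt 0.05 j [-0.59  1.79  1.17  1.2 ] F [-0.1  0.   0.8] gap 0.0853 gf 0.0
turn units 0.011 then shift units x,y,z [ 1.000e-03 -5.292e+00 -1.098e+00]
top tape 121 0.0308 [ 0.4378 -0.2929] [0.042 0.039] -80.5
top box 316 0.0358 [ 0.5875 -0.2446] [0.08  0.035] 13.9
top carton 686 0.0488 [0.3925 0.3338] [0.096 0.059] -13.2
top rack 1184 0.0437 [ 0.5243 -0.0265] [0.17 0.06] -6.3
bottle [0.7723 0.0525] [0.062 0.056] 77.4
scene tape 73 0.0306 [ 0.4351 -0.2912] [0.048 0.038] 46.0
scene box 215 0.0356 [ 0.5839 -0.2427] [0.083 0.038] 12.9
scene carton 587 0.049 [0.3883 0.3353] [0.098 0.06 ] -12.8
scene rack 844 0.044 [ 0.5213 -0.0245] [0.171 0.064] -5.3
bottle [0.7766 0.0592] [0.061 0.05 ] -36.9
```

All four are seated at the expected heights and centres, and the arm is clear.

```bash
python3 -c "
from bench import bot
print(bot.finish_job())"
```

```text
the job is handed in; nothing more can be done
None
```

I handed the job in at 46 s: the last camera check showed the tape roll, slide box, carton and tube rack each flat in its own place, within about 3 mm of centre. I kept clear of the bottle and the sample rack, and no verdict came back.

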